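Load a sample cup into the bench lid press

ROBOT

A 6-joint arm with a two-finger parallel gripper is mounted at the origin on a cart in front of the work surface, level with it; the furniture and walls round the work are solid. World frame = base frame: x ahead of the robot, y to its left, z up, the work surface at z = 0. Lengths are in m, angles in rad, forces in N, time in s.
With the tool pointing down it reaches from about 0.35 to 0.975 m from the base axis. Payload 4.9 kg.
Tool frame: the origin (TCP) lies on the mounting face of the last link; the fingertips stand 173 mm ahead of it and the grasp point (between the pads) lies 155 mm ahead of it; z points along the fingers, y is the line along which they close (so a half turn about z gives the same grasp; the last joint's range is limited). The gripper opens to 85 mm and grips with 20 to 120 N. Pads are 22 mm wide; open, the fingers measure 114 mm over their backs; the gripper's body (76 mm by 85 mm) begins 54 mm behind the grasp point. The pads swing forward as they close: fully open they stand 13 mm farther back than shut.
Start: joints at [1.135, 0.053, 1.613, -0, 1.476, -0.119], TCP at [0.195, 0.594, 0.405] pointing down, gripper open.
Joint ranges: [-3.01, 3.01], [-1.01, 2.22], [0.06, 2.58], [-1.02, 4.17], [0.09, 2.62], [-3.14, 3.14]. Speed limits (rad/s): [2.57, 2.57, 3.14, 3.14, 3.14, 3.14].

INTERFACE

Orientations are given as a rotation vector (axis times angle).
In Python, from station import monitor, eyes, finish_job gives the robot as it stands. The module is installed in compiled form; this text tells all that it offers.
- The arm moves only by the tool step_arm, never from a script. Its argument "commands" is a list of rows, each a list of 3 entries, a list of its own where there are three numbers: the opening in per cent of the stroke, from 0 (shut) to 100 (fully open), then the shift along the tool's x, y, z in mm, then the turn about the tool's z in degrees. In form: [[hand, [x, y, z], yaw], ...]. A call has 1 to 12 rows; each row is the pose to reach, as a shift and turn from the pose commanded when the call began, along the tool's axes at that moment; what a row does not reach only later rows make up. A row lasts 1/8 s, in which the tool goes at most 62.5 mm and 10.7 degrees, less where a joint would pass 70% of its speed; a pose out of reach is approached as far as the arm can. A call with a gripper value outside its range is refused whole. The fingers move at their own pace and stop on an object; "squeeze" is the grip in N (left out, the last holds). Time passes only in rows, so rows that repeat a pose let the fingers close. It gives the time, the measured TCP pose, the force, the opening and the grip force at its end, in the units of the state.
- monitor.get_obs(): the state, without advancing time (a new reading comes with each control period).
- eyes.get_image(name): name is "scene" or "top" or "wrist"; returns the picture (400x640x3 uint8, red, green, blue); there is no depth.
- eyes.camera_info(name): a dict with "camera_matrix" (3x3 intrinsics, pixels), "extrinsics" (4x4, takes a point from camera to world coordinates). Camera axes: x right, y down, z forward; pixel columns grow to the right and rows downward; lengths in m; the calibration is good to about 2 mm. A picture is of the moment at which its call begins: read the wrist's pose just before it. camera_info takes no time and is no camera call; for the wrist camera it gives the pose at the moment of the call.
- finish_job(): hands the job in; it is judged then, once.
The state is a dict: "t": time; "q": joint angles; "dq": joint speeds; "effort": joint torques, N m; "tool_pos": TCP position; "tool_rot": TCP orientation; "contact_force": force on the tool from outside, world axes, zero at the start; "wrist_torque": the same for the moment, N m; "opening": finger opening in m; "grip_force": force on a finger pad.
Only numpy, scipy, OpenCV 4.12 (cv2) and the standard library are available. Lean on these libraries where they do the work, as an engineer would, in place of code of your own. Each camera call takes 0.05 s, during which the arm holds its last target. There are 200 camera calls.

TASK

Of the two sample cups standing at the right front of the bench, stand the one with a lid upright in the round nest of the lid press's carriage and let go of it. Then push the carriage by its upright front plate all the way in under the press, until the spring detent clicks and holds it fully home with the cup still standing in the nest. Leave the open cup and the spool standing where they are, and do not knock the lidded cup over.

Things in the scene. Friction and masses are not known exactly. Their poses are not given: they have to be found in the camera images.
- press: Lid press fixed on the bench: aluminium bed (x -20 to 255, y +-65 mm in its frame), two guide rails 30 mm high, a canopy plate over the far end, on it a grey round head with black knob (x 168 to 222, top z 164 mm). Origin: on the bench, on the centre line, under the push face when the carriage is fully out. x: horizontal, the way the carriage slides in; z up.
- canopy_edge (a point): Middle of the canopy's near lower edge, 120 mm along the press's x axis, z = 90 mm. The canopy, a plate 8 mm thick and 130 mm wide, runs from here 135 mm further along x. Its columns stand only at its far end. At home the push face is 20 mm beyond this edge: push with the tool leaning, fingertips forward under the edge, gripper behind. Axes as the press.
- push_face (a point): Centre of the push face, the near face of the carriage's upright front plate (grey plastic, 86 mm wide, 9 mm thick, z = 12 to 70 mm; this point is at z = 45 mm). Axes as the press. Moves with the carriage.
- nest (a point): Centre of the floor of the round nest in the carriage, 50 mm beyond the push face along the press's x axis, z = 19 mm above the bench: a ring of 60 mm inside and 70 mm outside diameter, its rim 14 mm above this floor. Axes as the press.
- carriage (a joint): Travel of the carriage along the press's x axis, m: 0 fully out (toward the robot), 0.140 home at a hard stop. It slides with 1 to 2 N of friction and stays where left, but from 0.125 on a spring plunger resists with up to 6 N more and pushes it back out; past 0.134 the plunger pushes it on to 0.140 and holds it there with about 4 N.
- lidded_cup_mid (a point): Centre, half-way up (29 mm above its underside), of the sample cup with a snap lid: white tapered cup, 58 mm high, 48 mm diameter at the foot, about 61 mm just under the lid, lid 63 mm diameter and 5 mm thick; 60 g. Its z axis points up from foot to lid. Starts upright at the right front of the bench, near the open cup.
- open_cup_mid (a point): Centre, half-way up (26 mm), of the open sample cup: the same kind of white cup with no lid, 60 mm diameter at the rim, 52 mm high. Bystander, at the right front of the bench, near the lidded cup.
- tie_spool_mid (a point): Centre, half-way up (20 mm), of the spool of tie wire: two black flanges 61 mm in diameter, 40 mm high, standing on the bench. Bystander.
There are look-alikes about, which are no part of the job. Leave any green, red or yellow look-alike of the part that bears lidded_cup_mid alone.

How it is judged:
On the way, in this order (a step that is already met when the one before it is completed fails the run):
1. the lidded cup stands in the nest, let go, while the carriage is still out (horizontal distance between lidded_cup_mid and nest below 0.008 m and z of lidded_cup_mid in the frame of nest below 0.034 m and angle between lidded_cup_mid's own z axis and vertical below 0.15 rad and value of joint carriage below 0.12 m and contact force between lidded_cup and the fingers below 0.1 N), for 0.2 s.
2. the carriage is home in its detent with the cup in the nest (value of joint carriage above 0.137 m and horizontal distance between lidded_cup_mid and nest below 0.008 m), for 0.2 s.
At the end, for the whole second after the job is handed in: The carriage is home in its detent (travel over 0.137 m of 0.140) and the lidded cup stands in the nest: its centre within 8 mm of the nest's axis, seated within 5 mm of the nest's floor, leaning less than 0.15 rad, at rest (all of step 2 and z of lidded_cup_mid in the frame of nest below 0.034 m and angle between lidded_cup_mid's own z axis and vertical below 0.15 rad and linear speed of lidded_cup below 0.03 m/s); the robot touches nothing.
It fails at once if the open cup is shifted more than 40 mm or knocked over (distance of open_cup_mid from where it was at the start of the episode above 0.04 m or angle between open_cup_mid's own z axis and vertical above 0.6 rad).
It fails at once if the spool is shifted more than 40 mm or knocked over (distance of tie_spool_mid from where it was at the start of the episode above 0.04 m or angle between tie_spool_mid's own z axis and vertical above 0.6 rad).
It fails at once if the lidded cup is knocked over (angle between lidded_cup_mid's own z axis and vertical above 1 rad).
It also fails if it takes over 59 s, if anything falls off the work surface, if the arm or the gripper's body presses on something with over 40 N, if the wrist force passes 120 N, or if a joint passes its speed limit or range.

## Working session

There is one attempt and no reset: what is moved stays moved. The work goes in short steps, Python scripts to look and compute and a tool call to move; the robot and the scene stay as the last step left them, time stands still between calls to the robot, and variables do not carry over. Pictures are saved under pics/ and viewed, at most 10 in all, crops included, and the job is handed in when it is done.

Besides the shell and the picture viewer there is one more tool, called after "Emit:" as name([rows], argument=value, ...), one row to a line, values as JSON. step_arm: Moves the arm, as the interface text tells. Its arguments: {"type":"object","properties":{"commands":{"type":"array"},"squeeze":{"type":"number"}},"required":["commands"]}

```bash
mkdir -p pics; cat > h.py <<'E'
import numpy as np, cv2
from station import monitor, eyes, finish_job
from scipy.spatial.transform import Rotation as R
def grab(n,f=None):
    im=eyes.get_image(n); 
    if f: cv2.imwrite('pics/'+f,im[:,:,::-1])
    return im
def ray(n,uv,info=None):
    c=info or eyes.camera_info(n);K=np.array(c['camera_matrix']);T=np.array(c['extrinsics'])
    d=T[:3,:3]@np.linalg.solve(K,[uv[0],uv[1],1]);return T[:3,3],d/np.linalg.norm(d)
def onz(n,uv,z,info=None):
    o,d=ray(n,uv,info);return o+d*(z-o[2])/d[2]
def cross(rs):
    A=sum(np.eye(3)-np.outer(d,d) for o,d in rs);b=sum((np.eye(3)-np.outer(d,d))@o for o,d in rs);return np.linalg.solve(A,b)
def proj(n,p,info=None):
    c=info or eyes.camera_info(n);q=np.linalg.inv(np.array(c['extrinsics']))@np.r_[p,1];u=np.array(c['camera_matrix'])@q[:3];return u[:2]/u[2]
E
python3 - <<'E'
from h import *
np.set_printoptions(precision=3,suppress=True)
for n in('scene','top'):
    grab(n,n+'0.png');c=eyes.camera_info(n);print(np.array(c['camera_matrix']),np.array(c['extrinsics']))
print(monitor.get_obs())
E
```

```text
[[490.323   0.    312.978]
 [  0.    490.323 204.463]
 [  0.      0.      1.   ]] [[ 0.771 -0.275  0.574 -0.006]
 [-0.636 -0.364  0.68  -0.776]
 [ 0.022 -0.89  -0.456  0.556]
 [ 0.     0.     0.     1.   ]]
[[426.299   0.    322.381]
 [  0.    426.299 194.614]
 [  0.      0.      1.   ]] [[-0.054 -0.976  0.212  0.41 ]
 [-0.999  0.052 -0.013 -0.062]
 [ 0.002 -0.212 -0.977  0.968]
 [ 0.     0.     0.     1.   ]]
{'t': 0.1, 'q': array([ 1.135,  0.053,  1.614,  0.   ,  1.476, -0.119]), 'dq': array([-0.001, -0.002, -0.002,  0.   ,  0.002, -0.001]), 'effort': array([  0.   , -39.49 , -37.137,  -0.   ,   0.004,   0.   ]), 'tool_pos': array([0.195, 0.594, 0.404]), 'tool_rot': array([-0.495, -3.102,  0.003]), 'contact_force': array([ 0.195, -0.131,  0.535]), 'wrist_torque': array([-0.013, -0.07 ,  0.067]), 'grip_force': 0.0, 'opening': 0.0852334026631199}
```

View pics/scene0.png

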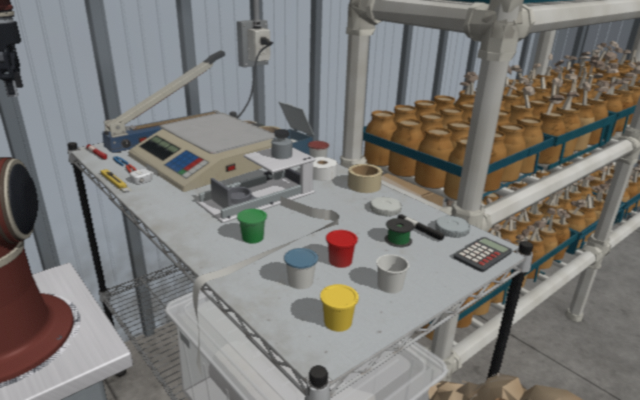

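View pics/top0.png

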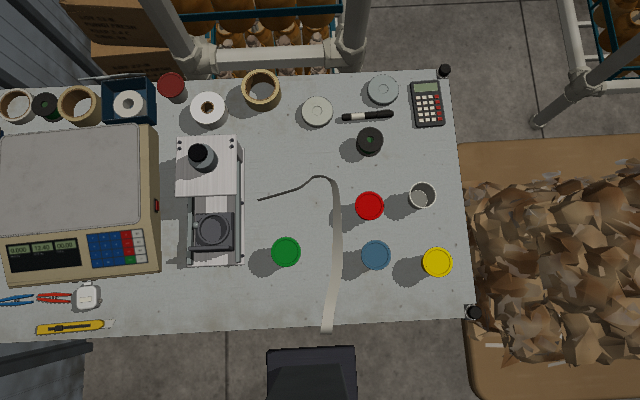

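The scene picture shows the blue-lidded white cup at (300,265) and the open cup at (392,272). In the top picture they are at (376,255) and (422,195). The spool is at top (369,141). The press has its nest at top (211,230), its canopy at top (208,165), and the +x slide runs up the image.

```bash
python3 - <<'E'
from h import *
np.set_printoptions(precision=4,suppress=True)
rs=[]
for n,(x0,y0,x1,y1) in dict(scene=(280,245,322,275),top=(355,235,398,275)).items():
    im=cv2.imread(f'pics/{n}0.png');h=cv2.cvtColor(im,cv2.COLOR_BGR2HSV)
    m=np.zeros(h.shape[:2],np.uint8);m[y0:y1,x0:x1]=cv2.inRange(h,(95,70,60),(125,255,255))[y0:y1,x0:x1]
    c=max(cv2.findContours(m,0,2)[0],key=cv2.contourArea);e=cv2.fitEllipse(cv2.convexHull(c));print(n,e,cv2.boundingRect(c))
    rs.append(ray(n,e[0])); print('z=.058',onz(n,e[0],.058))
print('lid',cross(rs))
t=cv2.imread('pics/top0.png')[125:275,165:255];s=cv2.imread('pics/scene0.png')[130:225,190:320]
t=cv2.resize(t,None,fx=4,fy=4,interpolation=2);s=cv2.resize(s,None,fx=5,fy=5,interpolation=2)[:475,:430*2]
cv2.imwrite('pics/ct.png',t);cv2.imwrite('pics/cs.png',s)
E
```

```text
scene ((300.5570373535156, 257.83135986328125), (18.974288940429688, 32.08076095581055), 90.03472137451172) (285, 249, 32, 19)
z=.058 [ 0.4663 -0.1843  0.058 ]
top ((375.5143737792969, 254.70701599121094), (28.979244232177734, 29.639509201049805), 137.61647033691406) (361, 240, 30, 30)
z=.058 [ 0.4707 -0.18    0.058 ]
lid [ 0.4704 -0.1801  0.0543]
```

View pics/ct.png

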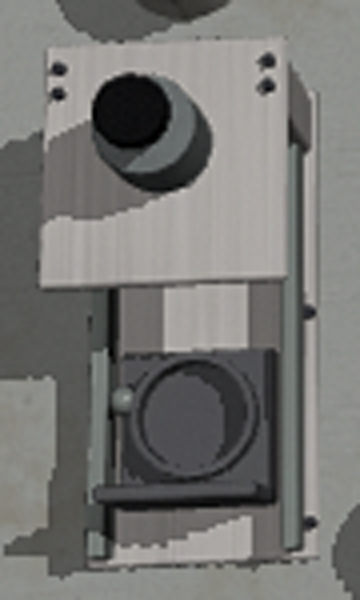

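View pics/cs.png

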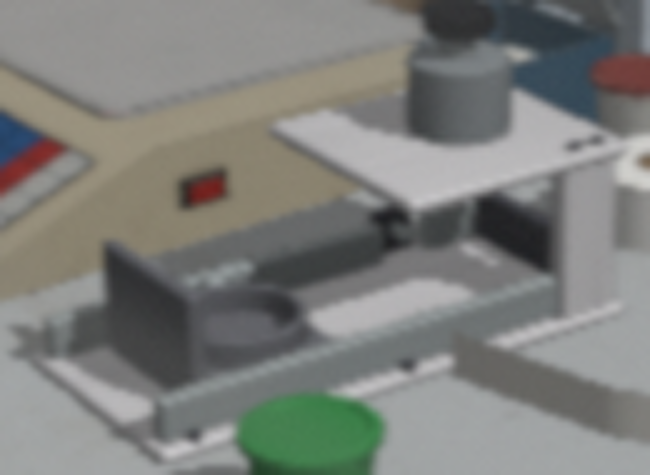

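The top crop shows the nest ring centred at (194,419), the canopy's near corners at (38,288) and (287,278), and the front plate's top near (95..275, 495). The scene crop shows the canopy's near corners at (272,127) and (413,208), with its right far corner at (625,148). The carriage is out and the nest is empty.

```bash
python3 - <<'E'
from h import *
np.set_printoptions(precision=4,suppress=True)
T=lambda u,v:(165+(u+.5)/4-.5,125+(v+.5)/4-.5); S=lambda u,v:(190+(u+.5)/5-.5,130+(v+.5)/5-.5)
C={'nearL':((38,284),(272,127)),'nearR':((287,274),(413,205)),'farR':((285,38),(625,148)),'plateTL':((93,488),(107,243)),'plateTR':((275,488),(193,293))}
for k,(a,b) in C.items(): print(k,cross([ray('top',T(*a)),ray('scene',S(*b))]))
print('top farL z.098',onz('top',T(48,45),.098))
for k in ('nearL','nearR','farR'):print(k,onz('top',T(*C[k][0]),.098))
for k in ('plateTL','plateTR'):print(k,onz('top',T(*C[k][0]),.070))
print('ring',onz('top',T(194,419),.033))
print('bed front L,R',onz('top',T(88,566),.006),onz('top',T(318,556),.006))
for n,p,z in(('open',(422,196),.052),('spool',(370,139),.04),('red',(369,206),.058),('yellow',(437,262),.058),('green',(286,251),.058)):print(n,onz('top',p,z))
c=eyes.camera_info('wrist');print(c);o=monitor.get_obs();print(R.from_rotvec(o['tool_rot']).as_matrix())
E
```

```text
nearL [0.6136 0.2367 0.0927]
nearR [0.6106 0.1063 0.0951]
farR [0.7419 0.1065 0.093 ]
plateTL [0.5069 0.2163 0.0636]
plateTR [0.4992 0.1186 0.0759]
top farL z.098 [0.744 0.232 0.098]
nearL [0.6126 0.2347 0.098 ]
nearR [0.611  0.1051 0.098 ]
farR [0.7412 0.1047 0.098 ]
plateTL [0.5079 0.2134 0.07  ]
plateTR [0.5027 0.1181 0.07  ]
ring [0.5469 0.1697 0.033 ]
bed front L,R [0.4716 0.2353 0.006 ] [0.4703 0.1074 0.006 ]
open [ 0.5933 -0.2931  0.052 ]
spool [ 0.7351 -0.1909  0.04  ]
red [ 0.5762 -0.1743  0.058 ]
yellow [ 0.4485 -0.3085  0.058 ]
green [0.4887 0.0091 0.058 ]
{'camera_matrix': array([[306.9868,   0.    , 321.9573],
       [  0.    , 306.9868, 196.2715],
       [  0.    ,   0.    ,   1.    ]]), 'extrinsics': array([[ 0.3122,  0.9109,  0.2696,  0.1247],
       [ 0.95  , -0.299 , -0.0898,  0.615 ],
       [-0.0012,  0.2842, -0.9588,  0.3728],
       [ 0.    ,  0.    ,  0.    ,  1.    ]])}
[[-0.9503  0.3115 -0.0008]
 [ 0.3115  0.9502 -0.0017]
 [ 0.0003 -0.0019 -1.    ]]
```

Emit:
step_arm([
  [100, [-502, -650, 0], -18],
  [100, [-502, -650, 0], -18],
  [100, [-502, -650, 0], -18],
  [100, [-502, -650, 0], -18],
  [100, [-502, -650, 0], -18],
  [100, [-502, -650, 0], -18],
  [100, [-502, -650, 0], -18],
  [100, [-502, -650, 0], -18],
  [100, [-502, -650, 0], -18],
  [100, [-502, -650, 0], -18],
  [100, [-502, -650, 0], -18],
  [100, [-502, -650, 0], -18],
], squeeze=25)

```text
t: 1.6
tool_pos: [0.4454, -0.1152, 0.4045]
tool_rot: [0.005, 3.141, 0.0]
contact_force: [0.6, 0.6, 0.0]
opening: 0.0851
grip_force: 0.0
```

Emit:
step_arm([
  [100, [0, 0, 30], 0],
  [100, [0, 0, 60], 0],
  [100, [0, 0, 60], 0],
  [100, [0, 0, 60], 0],
])

```text
t: 2.1
tool_pos: [0.4456, -0.1129, 0.3456]
tool_rot: [0.004, 3.141, -0.001]
contact_force: [0.2, 0.3, 0.8]
opening: 0.0854
grip_force: 0.0
```

```bash
python3 - <<'E'
from h import *
np.set_printoptions(precision=4,suppress=True)
o=monitor.get_obs();print(o['tool_pos'],o['q'],R.from_rotvec(o['tool_rot']).as_matrix());c=eyes.camera_info('wrist');print(c['extrinsics'])
print(proj('wrist',[.4705,-.1805,.058]));grab('wrist','w1.png')
E
```

```text
[ 0.4456 -0.1129  0.3456] [-0.4103 -0.3184  2.0484  0.      1.4104 -1.9788] [[-1.      0.0023  0.001 ]
 [ 0.0023  1.     -0.0004]
 [-0.001  -0.0004 -1.    ]]
[[ 0.003   0.9583  0.2856  0.3721]
 [ 1.     -0.003  -0.0005 -0.1139]
 [ 0.0003  0.2856 -0.9584  0.3148]
 [ 0.      0.      0.      1.    ]]
[247.6598 219.9265]
```

View pics/w1.png

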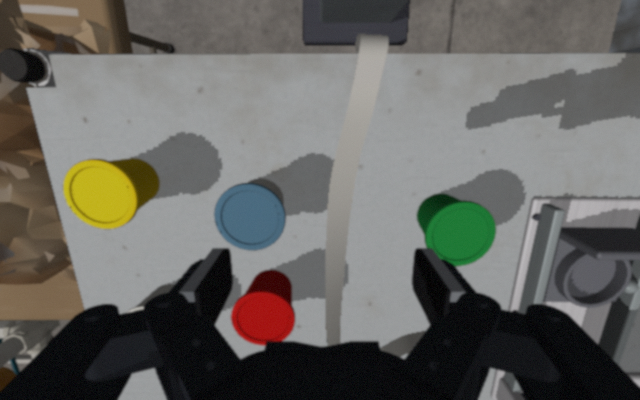

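The wrist picture shows the blue lid at (250,216), within 4 px of the prediction. The yellow, red and green look-alikes are clear of it, and the nest is at (592,275). I'll measure the lid from here and triangulate it with the earlier views.

```bash
cat >> h.py <<'E'
def lid(im):
    h=cv2.cvtColor(im,cv2.COLOR_RGB2HSV);m=cv2.inRange(h,(95,70,60),(125,255,255));m[300:]=0
    c=max(cv2.findContours(m,0,2)[0],key=cv2.contourArea);return cv2.fitEllipse(cv2.convexHull(c))
E
python3 - <<'E'
from h import *
np.set_printoptions(precision=4,suppress=True)
e=lid(cv2.imread('pics/w1.png')[:,:,::-1].copy());print(e,onz('wrist',e[0],.058))
print(cross([ray('wrist',e[0]),ray('top',(375.51,254.71)),ray('scene',(300.56,257.83))]),cross([ray('wrist',e[0]),ray('top',(375.51,254.71))]))
E
```

```text
((249.76351928710938, 215.98968505859375), (65.3204116821289, 70.05108642578125), 108.89586639404297) [ 0.4676 -0.1787  0.058 ]
[ 0.47   -0.18    0.0539] [ 0.4714 -0.1813  0.0476]
```

Emit:
step_arm([
  [100, [-23, -67, 0], 0],
  [100, [-23, -67, 0], 0],
  [100, [-23, -67, 30], 0],
  [100, [-23, -67, 30], 0],
])

```text
t: 2.65
tool_pos: [0.4677, -0.1794, 0.3134]
tool_rot: [-0.004, -3.138, -0.003]
contact_force: [-0.2, 0.1, 0.3]
opening: 0.0853
grip_force: 0.0
```

```bash
python3 - <<'E'
from h import *
np.set_printoptions(precision=4,suppress=True)
c=eyes.camera_info('wrist');e=lid(grab('wrist','w2.png'));print(monitor.get_obs()['tool_pos'],e,onz('wrist',e[0],.058,c))
E
```

```text
[ 0.4681 -0.1796  0.3148] ((323.2219543457031, 204.79888916015625), (77.01522064208984, 80.084228515625), 84.8637466430664) [ 0.4669 -0.179   0.058 ]
```

Emit:
step_arm([
  [100, [0, 0, 40], 0],
  [100, [0, 0, 80], 0],
  [100, [0, 0, 118], 0],
  [100, [0, 0, 118], 0],
  [0, [0, 0, 118], 0],
  [0, [0, 0, 118], 0],
  [0, [0, 0, 118], 0],
  [0, [0, 0, 118], 0],
  [0, [0, 0, 118], 0],
], squeeze=25)

```text
t: 3.82
tool_pos: [0.4696, -0.1806, 0.2]
tool_rot: [0.004, 3.137, -0.003]
contact_force: [-1.7, 1.7, 7.8]
opening: 0.0607
grip_force: 26.8
```

Emit:
step_arm([
  [0, [0, 0, -10], 0],
  [0, [0, 0, -20], 0],
  [0, [0, 0, -50], 0],
  [0, [0, 0, -100], 0],
  [0, [0, 0, -150], 0],
  [0, [0, 0, -150], 0],
  [0, [0, 0, -150], 0],
])

```text
t: 4.7
tool_pos: [0.4679, -0.1799, 0.3466]
tool_rot: [-0.004, -3.142, 0.0]
contact_force: [-0.0, 0.1, -0.5]
opening: 0.0603
grip_force: 27.5
```

```bash
python3 - <<'E'
from h import *
np.set_printoptions(precision=4,suppress=True)
o=monitor.get_obs();print(o['tool_pos'],o['opening'],o['grip_force'],R.from_rotvec(o['tool_rot']).as_matrix())
c=eyes.camera_info('wrist');im=grab('wrist','w3.png');e=lid(im);print(e)
for z in(.15,.16,.17,.18,.19):print(onz('wrist',e[0],z,c))
s=grab('scene');cv2.imwrite('pics/s3.png',np.vstack([im[100:340,120:520],s[100:340,120:520]])[:,:,::-1])
E
```

```text
[ 0.4679 -0.1799  0.3466] 0.060346466500814336 27.47704359702766 [[-1.      0.0026 -0.    ]
 [ 0.0026  1.     -0.    ]
 [ 0.     -0.     -1.    ]]
((322.4261779785156, 279.4800109863281), (131.99351501464844, 149.80784606933594), 91.2638931274414)
[ 0.4969 -0.1808  0.15  ]
[ 0.4907 -0.1808  0.16  ]
[ 0.4845 -0.1808  0.17  ]
[ 0.4783 -0.1808  0.18  ]
[ 0.4721 -0.1808  0.19  ]
```

View pics/s3.png

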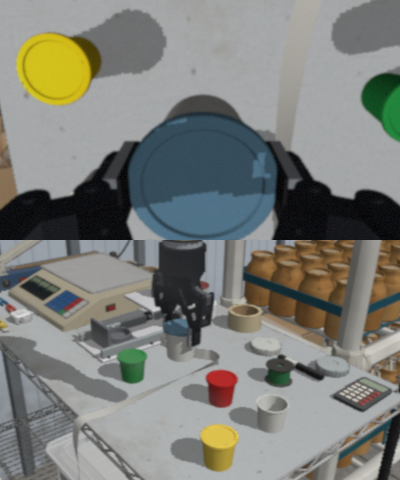

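The cup hangs upright between the pads, lid at the pads' height, and the other objects are undisturbed. I'll carry it toward the press and measure the nest from the side.

Emit:
step_arm([
  [0, [-8, 60, 0], 0],
  [0, [-16, 120, 0], 0],
  [0, [-24, 180, 0], 0],
  [0, [-32, 230, 0], 0],
  [0, [-32, 230, 0], 0],
  [0, [-32, 230, 0], 0],
])

```text
t: 5.55
tool_pos: [0.5005, 0.0498, 0.3452]
tool_rot: [-0.003, -3.139, 0.001]
contact_force: [-0.1, -0.4, -1.2]
opening: 0.0607
grip_force: 27.7
```

```bash
python3 - <<'E'
from h import *
import json
np.set_printoptions(precision=4,suppress=True)
c=eyes.camera_info('wrist');im=grab('wrist','w4.png');print(monitor.get_obs()['tool_pos'])
json.dump({k:np.array(v).tolist() for k,v in c.items()if k in('camera_matrix','extrinsics')},open('w4.json','w'))
for p in([.5469,.1697,.033],[.612,.17,.09]):print(proj('wrist',p,c))
cv2.imwrite('pics/w4c.png',cv2.resize(im[130:330,380:640],None,fx=3,fy=3,interpolation=2)[:,:,::-1])
E
```

```text
[0.5006 0.0493 0.3455]
[444.2968 232.0707]
[461.4907 327.0054]
```

View pics/w4c.png

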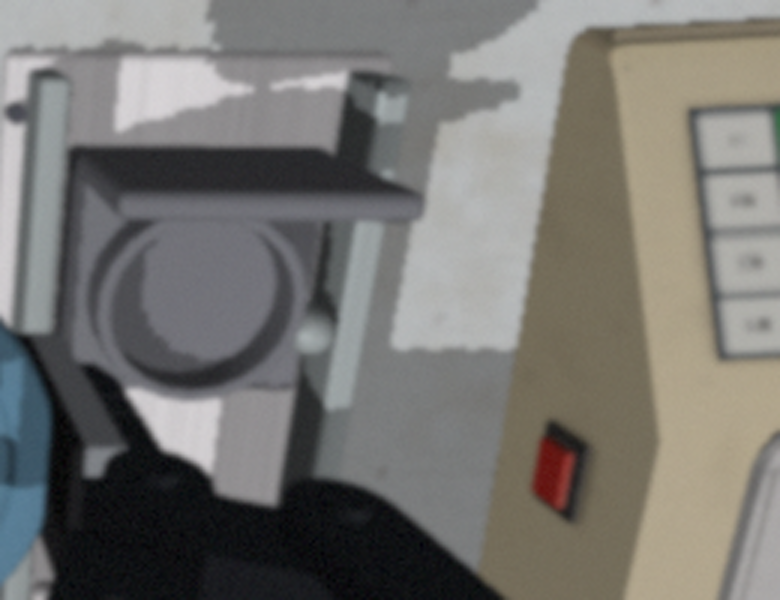

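The crop shows the ring centre near (199,288), partly hidden by the plate. The plate's top near edge runs from (120,192) to (418,192), and the bed's front edge is at v=52, u 8 to 388.

```bash
python3 - <<'E'
from h import *
import json
np.set_printoptions(precision=4,suppress=True)
c=json.load(open('w4.json'))
P=lambda u,v:(380+(u+.5)/3-.5,130+(v+.5)/3-.5)
T=lambda u,v:(165+(u+.5)/4-.5,125+(v+.5)/4-.5)
for n,p,z in(('ringL',(90,290),.033),('ringR',(307,290),.033),('ringfar',(198,394),.033),('floorc far',(208,357),.019),('plateL',(120,192),.07),('plateR',(420,192),.07),('plateL far',(125,218),.07),('plateRfar',(415,218),.07),('bedL',(8,54),.006),('bedR',(388,54),.006)):print(n,onz('w',P(*p),z,c))
print('top: ring far/near/l/r',*[onz('top',T(*p),.033) for p in((194,356),(194,482),(130,419),(258,419))])
print('ring tri',cross([ray('w',P(199,288),c),ray('top',T(194,419))]))
print('plate tri',cross([ray('w',P(120,192),c),ray('top',T(275,500))]))
E
```

```text
ringL [0.5407 0.1349 0.033 ]
ringR [0.5409 0.2062 0.033 ]
ringfar [0.5787 0.1746 0.033 ]
floorc far [0.5718 0.1828 0.019 ]
plateL [0.4967 0.1296 0.07  ]
plateR [0.497  0.2125 0.07  ]
plateL far [0.5042 0.1317 0.07  ]
plateRfar [0.5045 0.2125 0.07  ]
bedL [0.467  0.1093 0.006 ]
bedR [0.4674 0.2361 0.006 ]
top: ring far/near/l/r [0.5821 0.1697 0.033 ] [0.5122 0.1697 0.033 ] [0.5488 0.2049 0.033 ] [0.545  0.1345 0.033 ]
ring tri [0.548  0.1757 0.0165]
plate tri [0.4912 0.1165 0.0978]
```

Emit:
step_arm([
  [0, [-20, 60, 0], 0],
  [0, [-45, 121, 0], 0],
  [0, [-45, 121, 0], 0],
  [0, [-45, 121, 0], 0],
  [0, [-45, 121, 50], 0],
  [0, [-45, 121, 95], 0],
  [0, [-45, 121, 105], 0],
  [0, [-45, 121, 105], 0],
  [0, [-45, 121, 105], 0],
])

```text
t: 6.72
tool_pos: [0.5472, 0.1704, 0.2443]
tool_rot: [0.005, 3.137, 0.001]
contact_force: [0.8, 0.1, -1.0]
opening: 0.0605
grip_force: 27.8
```

```bash
python3 - <<'E'
from h import *
np.set_printoptions(precision=4,suppress=True)
print(monitor.get_obs()['tool_pos'],monitor.get_obs()['contact_force'])
c=eyes.camera_info('wrist');im=grab('wrist','w5.png');s=grab('scene')
cv2.imwrite('pics/c5.png',np.vstack([im[100:400,150:490],cv2.resize(s[130:250,190:326],None,fx=2.5,fy=2.5)])[:,:,::-1])
E
```

```text
[0.5472 0.1704 0.2443] [ 0.8285  0.119  -1.0483]
```

View pics/c5.png

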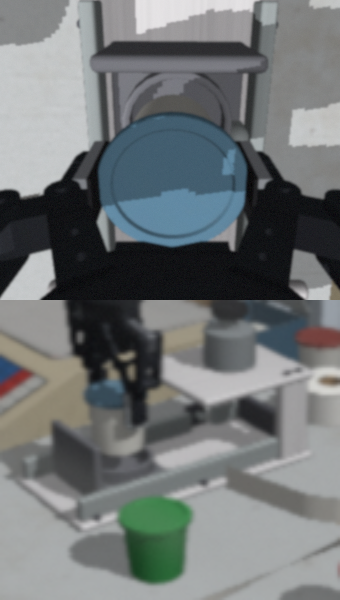

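The wrist view shows the lid centred at u≈322 full frame, while the ring and plate are centred at u≈327–330, so the cup is about 3 mm short in y. The scene view shows it upright over the nest. I'll check the numbers.

```bash
python3 - <<'E'
from h import *
np.set_printoptions(precision=4,suppress=True)
P=lambda u,v:(150+u,100+v)
for n,p,z in(('ring near',(177,71),.033),('ringL',(122,112),.033),('ringR',(232,112),.033),('plateL',(92,63),.07),('plateR',(267,63),.07),('railLout',(82,20),.03),('railRout',(278,20),.03),('bedL',None,0),('lid',(172,180),.102),('foot near',(175,95),.045)):
    if p: print(n,onz('wrist',P(*p),z))
E
```

```text
ring near [0.5122 0.173  0.033 ]
ringL [0.5381 0.1388 0.033 ]
ringR [0.5384 0.2072 0.033 ]
plateL [0.5003 0.1323 0.07  ]
plateR [0.5006 0.2148 0.07  ]
railLout [0.4825 0.1179 0.03  ]
railRout [0.4829 0.2316 0.03  ]
lid [0.5432 0.1698 0.102 ]
foot near [0.5236 0.1716 0.045 ]
```

Emit:
step_arm([
  [0, [-1, 3, 0], 0],
  [0, [-1, 3, 10], 0],
  [0, [-1, 3, 20], 0],
  [0, [-1, 3, 25], 0],
  [0, [-1, 3, 25], 0],
  [0, [-1, 3, 25], 0],
])

```text
t: 7.58
tool_pos: [0.5487, 0.1739, 0.2189]
tool_rot: [0.004, 3.137, 0.0]
contact_force: [0.4, -1.0, 8.9]
opening: 0.0603
grip_force: 28.2
```

Emit:
step_arm([
  [50, [0, 0, 0], 0],
  [100, [0, 0, 0], 0],
  [100, [0, 0, 0], 0],
  [100, [0, 0, 0], 0],
  [100, [0, 0, 0], 0],
  [100, [0, 0, -20], 0],
  [100, [0, 0, -60], 0],
  [100, [0, 0, -100], 0],
  [100, [0, 0, -100], 0],
  [100, [0, 0, -100], 0],
])

```text
t: 8.82
tool_pos: [0.5471, 0.1738, 0.3175]
tool_rot: [0.004, 3.141, 0.0]
contact_force: [-1.3, -0.7, 0.1]
opening: 0.0853
grip_force: 0.0
```

```bash
python3 - <<'E'
from h import *
np.set_printoptions(precision=4,suppress=True)
o=monitor.get_obs();print(o['tool_pos'],o['contact_force'],o['q'])
c=eyes.camera_info('wrist');im=grab('wrist','w6.png');s=grab('scene');e=lid(im);print(e,onz('w',e[0],.077,c))
cv2.imwrite('pics/c6.png',np.vstack([im[100:400,150:490],cv2.resize(s[130:250,190:326],None,fx=2.5,fy=2.5)])[:,:,::-1])
E
```

```text
[0.5471 0.1738 0.3175] [-1.2652 -0.6544  0.1003] [ 0.1779  0.0014  1.8144 -0.      1.3248 -1.3903]
((606.452392578125, 154.22824096679688), (103.76769256591797, 137.34262084960938), 89.04116821289062) [0.5067 0.3678 0.077 ]
```

View pics/c6.png

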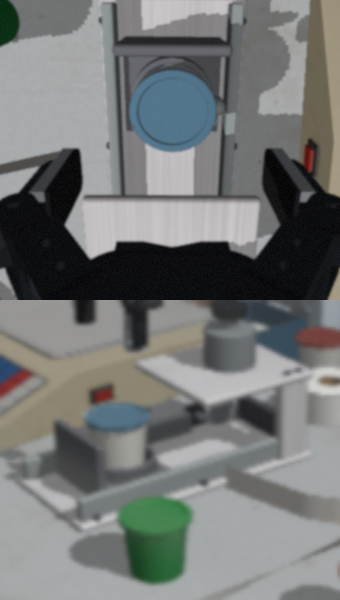

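The cup stands upright in the nest and is released, with the carriage still out. The push needs a leaning tool, but the moves only give shift and yaw. I'll back off and find out how the arm treats poses at its reach limit in free space above the bench.

Emit:
step_arm([
  [0, [50, -30, -60], 0],
  [0, [100, -60, -100], 0],
  [0, [130, -90, -150], 0],
  [0, [130, -110, -200], 0],
  [0, [130, -130, -260], 0],
  [0, [130, -130, -320], 0],
  [0, [130, -130, -380], 0],
  [0, [130, -130, -380], 0],
  [0, [130, -130, -380], 0],
  [0, [130, -130, -380], 0],
])

```text
t: 10.18
tool_pos: [0.4176, 0.0441, 0.6937]
tool_rot: [-0.004, -3.137, -0.001]
contact_force: [-1.4, 0.3, 0.1]
opening: -0.0001
grip_force: 0.0
```

```bash
python3 - <<'E'
from h import *
np.set_printoptions(precision=4,suppress=True)
o=monitor.get_obs();print(o['t'],o['tool_pos'],o['q']);print(R.from_rotvec(o['tool_rot']).as_matrix()[:,2])
from scipy.optimize import least_squares
D=[((.053,1.6135),(.6252,.4045)),((-.3184,2.0484),(.4597,.3456)),((.0014,1.8144),(.574,.3175)),(o['q'][1:3],(np.hypot(*o['tool_pos'][:2]),o['tool_pos'][2]))]
f=lambda p:np.ravel([(p[0]+p[2]*np.sin(q2)+p[3]*np.sin(q2+q3)-r, p[1]+p[2]*np.cos(q2)+p[3]*np.cos(q2+q3)-z) for (q2,q3),(r,z) in D])
s=least_squares(f,[.05,.2,.39,.42]);print(s.x,abs(s.fun).max())
E
```

```text
10.175 [0.4176 0.0441 0.6937] [-0.0724 -0.4315  1.5601 -0.      2.0179 -1.6407]
[-0.005   0.0003 -1.    ]
[-0.0069  0.1262  0.3366  0.6052] 0.025626178331353222
```

Emit:
step_arm([
  [0, [0, 0, -60], 0],
  [0, [0, 0, -120], 0],
  [0, [0, 0, -180], 0],
  [0, [0, 0, -240], 0],
  [0, [0, 0, -300], 0],
  [0, [0, 0, -300], 0],
  [0, [0, 0, -300], 0],
  [0, [0, 0, -300], 0],
])

```text
t: 11.18
tool_pos: [0.4188, 0.044, 0.994]
tool_rot: [-0.004, -3.136, -0.001]
contact_force: [0.5, -0.1, -0.4]
opening: 0.0001
grip_force: 0.0
```

```bash
python3 - <<'E'
from h import *
np.set_printoptions(precision=4,suppress=True)
o=monitor.get_obs();print(o['t'],o['tool_pos'],o['q']);print(R.from_rotvec(o['tool_rot']).as_matrix())
E
```

```text
11.175 [0.4188 0.044  0.994 ] [-0.0725 -0.0509  0.6815 -0.      2.5168 -1.6406]
[[-1.      0.0026 -0.0057]
 [ 0.0026  1.      0.0004]
 [ 0.0057  0.0004 -1.    ]]
```

Emit:
step_arm([
  [0, [0, 0, -50], 0],
  [0, [0, 0, -100], 0],
  [0, [0, 0, -150], 0],
  [0, [0, 0, -150], 0],
  [0, [0, 0, -150], 0],
])

```text
t: 11.8
tool_pos: [0.3981, 0.0443, 1.06]
tool_rot: [0.004, 3.083, -0.006]
contact_force: [-0.0, 0.5, -0.5]
opening: -0.0
grip_force: 0.0
```

```bash
python3 - <<'E'
from h import *
np.set_printoptions(precision=4,suppress=True)
o=monitor.get_obs();print(o['t'],o['tool_pos'],o['q']);print(R.from_rotvec(o['tool_rot']).as_matrix())
E
```

```text
11.8 [0.3981 0.0443 1.06  ] [-0.0756  0.0677  0.3965  0.0013  2.6188 -1.6427]
[[-0.9983  0.0027  0.0585]
 [ 0.0025  1.     -0.0038]
 [-0.0585 -0.0036 -0.9983]]
```

Emit:
step_arm([
  [0, [0, 0, 50], 0],
  [0, [0, 0, 100], 0],
  [0, [0, 0, 150], 0],
  [0, [0, 0, 150], 0],
  [0, [0, 0, 150], 0],
])

```text
t: 12.42
tool_pos: [0.4059, 0.0438, 0.9131]
tool_rot: [0.004, 3.079, -0.006]
contact_force: [-0.3, -0.4, 1.1]
opening: -0.0004
grip_force: 0.0
```

The tilt stays once gained, so leaning can be accumulated at the q5 limit. I'll go up again and then back toward the base.

Emit:
step_arm([
  [0, [0, 0, -60], 0],
  [0, [0, 0, -120], 0],
  [0, [50, 0, -150], 0],
  [0, [100, 0, -150], 0],
  [0, [150, 0, -150], 0],
  [0, [200, 0, -150], 0],
  [0, [200, 0, -150], 0],
])

```text
t: 13.3
tool_pos: [0.1906, 0.0485, 1.0407]
tool_rot: [0.004, 3.046, -0.016]
contact_force: [-0.2, -0.6, -0.2]
opening: -0.0002
grip_force: 0.0
```

```bash
cat > st.py <<'E'
from h import *
np.set_printoptions(precision=4,suppress=True)
o=monitor.get_obs();M=R.from_rotvec(o['tool_rot']).as_matrix()
print(o['t'],o['tool_pos'],o['q']);print(M,'tilt',np.degrees(np.arccos(-M[2,2])),'tip',o['tool_pos']+M[:,2]*.173)
E
python3 st.py
```

```text
13.3 [0.1906 0.0485 1.0407] [-0.1395 -0.4026  0.828   0.0058  2.62   -1.7023]
[[-0.9954  0.0034  0.0954]
 [ 0.0024  0.9999 -0.0105]
 [-0.0954 -0.0102 -0.9954]] tilt 5.508325858712278 tip [0.2071 0.0467 0.8685]
```

Emit:
step_arm([
  [0, [0, 0, -60], 0],
  [0, [0, 0, -120], 0],
  [0, [0, 0, -180], 0],
  [0, [0, 0, -240], 0],
  [0, [0, 0, -300], 0],
  [0, [0, 0, -300], 0],
])

```text
t: 14.05
tool_pos: [0.2069, 0.0689, 1.0748]
tool_rot: [0.004, 2.993, -0.023]
contact_force: [-0.3, 0.1, -0.0]
opening: 0.0001
grip_force: 0.0
```

```bash
python3 st.py
```

```text
14.05 [0.2069 0.0689 1.0748] [-0.0192 -0.2893  0.6625 -0.0257  2.6191 -1.6107]
[[-0.9889  0.0037  0.1483]
 [ 0.0014  0.9999 -0.0157]
 [-0.1484 -0.0153 -0.9888]] tilt 8.578692859707846 tip [0.2326 0.0662 0.9037]
```

Emit:
step_arm([
  [0, [0, 0, -100], 0],
  [0, [0, 0, -200], 0],
  [0, [0, 0, -300], 0],
])

```text
t: 14.42
tool_pos: [0.1921, 0.0817, 1.1011]
tool_rot: [0.004, 2.925, -0.029]
contact_force: [0.6, 0.5, -0.8]
opening: -0.0001
grip_force: 0.0
```

Emit:
step_arm([
  [0, [0, 0, -100], 0],
  [0, [0, 0, -200], 0],
  [0, [0, 0, -300], 0],
])

```text
t: 14.8
tool_pos: [0.1654, 0.0935, 1.1207]
tool_rot: [0.003, 2.862, -0.031]
contact_force: [-0.3, 0.2, -0.6]
opening: 0.0
grip_force: 0.0
```

Emit:
step_arm([
  [0, [0, 0, -100], 0],
  [0, [0, 0, -200], 0],
  [0, [0, 0, -300], 0],
])

```text
t: 15.18
tool_pos: [0.1284, 0.1046, 1.1362]
tool_rot: [0.002, 2.8, -0.03]
contact_force: [-0.1, 0.2, 0.1]
opening: 0.0003
grip_force: 0.0
```

```bash
python3 st.py
```

```text
15.175 [0.1284 0.1046 1.1362] [ 0.3036 -0.2081  0.3973 -0.2427  2.6191 -1.4967]
[[-0.9424  0.0048  0.3344]
 [-0.0023  0.9998 -0.021 ]
 [-0.3344 -0.0205 -0.9422]] tilt 19.57443239634487 tip [0.1862 0.101  0.9732]
```

Emit:
step_arm([
  [0, [-60, 0, -100], 0],
  [0, [-120, 0, -200], 0],
  [0, [-150, 0, -300], 0],
])

```text
t: 15.55
tool_pos: [0.1527, 0.1105, 1.1555]
tool_rot: [0.001, 2.751, -0.03]
contact_force: [0.5, -0.6, -0.1]
opening: -0.0
grip_force: 0.0
```

Emit:
step_arm([
  [0, [-60, 0, -100], 0],
  [0, [-120, 0, -200], 0],
  [0, [-150, 0, -300], 0],
])

```text
t: 15.92
tool_pos: [0.1586, 0.1112, 1.1669]
tool_rot: [0.001, 2.705, -0.03]
contact_force: [-0.2, -0.3, 1.2]
opening: -0.0001
grip_force: 0.0
```

```bash
python3 st.py
```

```text
15.925 [0.1586 0.1112 1.1669] [ 0.3039 -0.0187  0.1093 -0.2977  2.6191 -1.557 ]
[[-0.9064  0.0052  0.4223]
 [-0.0041  0.9998 -0.021 ]
 [-0.4223 -0.0207 -0.9062]] tilt 25.01174017962772 tip [0.2317 0.1076 1.0101]
```

Emit:
step_arm([
  [0, [0, 0, -100], 0],
  [0, [0, 0, -200], 0],
  [0, [0, 0, -300], 0],
])

```text
t: 16.3
tool_pos: [0.0827, 0.1154, 1.1749]
tool_rot: [0.002, 2.655, -0.03]
contact_force: [0.5, 0.4, -0.7]
opening: 0.0005
grip_force: 0.0
```

Emit:
step_arm([
  [0, [0, 0, -100], 0],
  [0, [0, 0, -200], 0],
  [0, [0, 0, -300], 0],
])

```text
t: 16.68
tool_pos: [0.0277, 0.1007, 1.1815]
tool_rot: [-0.011, 2.62, -0.006]
contact_force: [-0.7, 0.6, 0.1]
opening: 0.0001
grip_force: 0.0
```

```bash
python3 st.py
```

```text
16.675 [0.0277 0.1007 1.1815] [ 1.0216 -0.0553  0.0566 -1.0236  2.6192 -1.5812]
[[-0.8669 -0.007   0.4984]
 [-0.0092  1.     -0.002 ]
 [-0.4983 -0.0063 -0.867 ]] tilt 29.892587887346647 tip [0.1139 0.1004 1.0316]
```

The tilt is now 30°, straight along +x. I'll come forward and down, in front of the press.

Emit:
step_arm([
  [0, [-20, 10, 40], 0],
  [0, [-40, 20, 90], 0],
  [0, [-60, 30, 150], 0],
  [0, [-80, 40, 210], 0],
  [0, [-90, 50, 270], 0],
  [0, [-100, 60, 330], 0],
  [0, [-109, 70, 390], 0],
  [0, [-109, 70, 450], 0],
  [0, [-109, 70, 510], 0],
  [0, [-109, 70, 558], 0],
  [0, [-109, 70, 558], 0],
  [0, [-109, 70, 558], 0],
])

```text
t: 18.18
tool_pos: [0.4009, 0.1684, 0.7528]
tool_rot: [-0.001, 2.618, -0.011]
contact_force: [-0.1, 0.4, 0.4]
opening: 0.0005
grip_force: 0.0
```

```bash
python3 st.py
```

```text
18.175 [0.4009 0.1684 0.7528] [ 0.2595 -0.4734  1.5116 -0.1357  1.5961 -1.351 ]
[[-0.8662  0.001   0.4997]
 [-0.003   1.     -0.0073]
 [-0.4997 -0.0078 -0.8662]] tilt 29.98370500200256 tip [0.4873 0.1671 0.603 ]
```

Emit:
step_arm([
  [0, [35, 1, 50], 0],
  [0, [70, 3, 100], 0],
  [0, [105, 4, 150], 0],
  [0, [140, 5, 200], 0],
  [0, [175, 6, 250], 0],
  [0, [210, 7, 305], 0],
  [0, [229, 8, 333], 0],
  [0, [229, 8, 333], 0],
  [0, [229, 8, 333], 0],
])

```text
t: 19.3
tool_pos: [0.3697, 0.1746, 0.353]
tool_rot: [-0.005, 2.614, -0.008]
contact_force: [-0.2, 0.6, 0.2]
opening: 0.0002
grip_force: 0.0
```

```bash
python3 st.py
```

```text
19.3 [0.3697 0.1746 0.353 ] [ 0.2989 -0.619   2.264  -0.1828  0.9969 -1.2152]
[[-0.8638 -0.0018  0.5038]
 [-0.0047  1.     -0.0045]
 [-0.5038 -0.0062 -0.8638]] tilt 30.254648107092134 tip [0.4568 0.1738 0.2036]
```

Emit:
step_arm([
  [0, [20, -1, 35], 0],
  [0, [40, -1, 70], 0],
  [0, [60, -1, 105], 0],
  [0, [75, -1, 130], 0],
  [0, [85, -1, 146], 0],
  [0, [85, -1, 146], 0],
  [0, [85, -1, 146], 0],
])

```text
t: 20.18
tool_pos: [0.3693, 0.1725, 0.1822]
tool_rot: [-0.005, 2.616, -0.008]
contact_force: [-0.3, 0.5, 1.4]
opening: -0.0002
grip_force: 0.0
```

```bash
python3 st.py
```

```text
20.175 [0.3693 0.1725 0.1822] [ 0.2934 -0.3483  2.3956 -0.2666  0.605  -1.0992]
[[-0.8649 -0.0019  0.502 ]
 [-0.0051  1.     -0.0049]
 [-0.502  -0.0068 -0.8649]] tilt 30.13220188272905 tip [0.4561 0.1716 0.0326]
```

Emit:
step_arm([
  [0, [-8.65, 0, 5], 0],
  [0, [-17.3, 0, 10], 0],
  [0, [-26, 0, 15], 0],
  [0, [-34.6, 0, 20], 0],
  [0, [-43, 0, 25], 0],
  [0, [-52, 0, 30], 0],
  [0, [-61, 0, 35.2], 0],
  [0, [-69, 0, 40], 0],
  [0, [-78, 0, 45.2], 0],
  [0, [-86.5, 0, 50.2], 0],
  [0, [-95, 0, 55.2], 0],
  [0, [-104, 0, 60.3], 0],
])

```text
t: 21.68
tool_pos: [0.4882, 0.1721, 0.1786]
tool_rot: [-0.005, 2.621, -0.01]
contact_force: [-2.0, -1.2, 0.5]
opening: -0.0003
grip_force: 0.9
```

```bash
python3 st.py; python3 - <<'E'
from h import *
im=grab('scene');t=grab('top')
cv2.imwrite('pics/c7.png',np.hstack([cv2.resize(im[110:230,190:330],None,fx=3,fy=3),cv2.resize(t[120:280,160:260],None,fx=2.25,fy=2.25)])[:,:,::-1])
E
```

```text
21.675 [0.4882 0.1721 0.1786] [ 0.2187 -0.0307  2.1371 -0.2246  0.5373 -1.1922]
[[-0.8675 -0.002   0.4974]
 [-0.0058  1.     -0.0062]
 [-0.4973 -0.0083 -0.8675]] tilt 29.828267656549606 tip [0.5743 0.1711 0.0285]
```

Emit:
step_arm([
  [0, [-8, 0, 2.5], 0],
  [0, [-15.5, 0, 5.5], 0],
  [0, [-22.5, 0, 9.3], 0],
  [0, [-29.5, 0, 13.3], 0],
  [0, [-34, 0, 16], 0],
  [0, [-38, 0, 18.5], 0],
  [0, [-41, 0, 20], 0],
  [0, [-43, 0, 21], 0],
  [0, [-43, 0, 21], 0],
])

```text
t: 22.9
tool_pos: [0.5345, 0.1723, 0.1814]
tool_rot: [-0.005, 2.625, -0.011]
contact_force: [-13.7, -0.6, 7.7]
opening: 0.0005
grip_force: 6.8
```

```bash
python3 st.py
```

```text
22.9 [0.5345 0.1723 0.1814] [ 0.1993  0.0659  2.0326 -0.2032  0.5457 -1.2283]
[[-0.8696 -0.0015  0.4937]
 [-0.0058  1.     -0.0072]
 [-0.4937 -0.0091 -0.8696]] tilt 29.587682898068326 tip [0.6199 0.1711 0.031 ]
```

Emit:
step_arm([
  [0, [-1.7, 0, 1], 0],
  [0, [-2.6, 0, 1.5], 0],
  [0, [-2.6, 0, 1.5], 0],
])

```text
t: 23.28
tool_pos: [0.5357, 0.1725, 0.1811]
tool_rot: [-0.005, 2.631, -0.013]
contact_force: [-32.0, -2.4, 22.4]
opening: -0.0001
grip_force: 16.0
```

```bash
python3 st.py; python3 - <<'E'
from h import *
im=grab('scene');t=grab('wrist')
cv2.imwrite('pics/c8.png',np.hstack([cv2.resize(im[110:230,190:330],None,fx=3,fy=3),cv2.resize(t[:,140:500],None,fx=.9,fy=.9)])[:,:,::-1])
E
```

```text
23.275 [0.5357 0.1725 0.1811] [ 0.1993  0.0699  2.0283 -0.2012  0.5518 -1.2303]
[[-0.8725 -0.0013  0.4887]
 [-0.0061  0.9999 -0.0082]
 [-0.4886 -0.0101 -0.8724]] tilt 29.256500065956832 tip [0.6203 0.1711 0.0302]
```

View pics/c8.png

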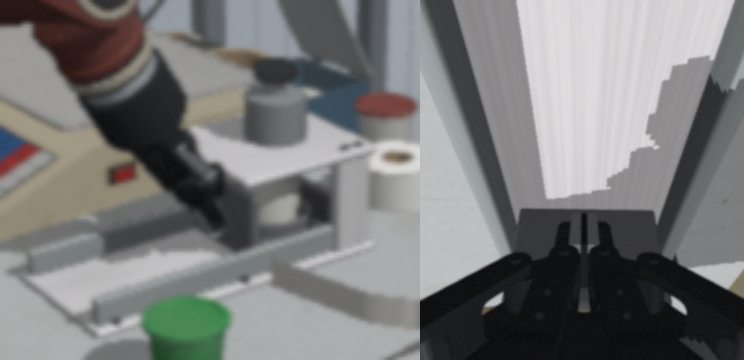

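The scene view shows the carriage under the canopy with the cup upright in the nest. The force rises steeply with no further travel, so it is at the hard stop. I'll back away.

Emit:
step_arm([
  [0, [4, 0, -2.5], 0],
  [0, [9, 0, -5], 0],
  [0, [17, 0, -10], 0],
  [0, [35, 0, -20], 0],
  [0, [69, 0, -39], 0],
  [0, [100, 0, -58], 0],
  [0, [100, 0, -58], 0],
  [0, [100, 0, -58], 0],
])

```text
t: 24.38
tool_pos: [0.4235, 0.1722, 0.1832]
tool_rot: [-0.006, 2.618, -0.009]
contact_force: [0.1, -0.1, 0.3]
opening: 0.0
grip_force: 0.0
```

```bash
python3 st.py; python3 - <<'E'
from h import *
print(monitor.get_obs()['contact_force'])
a=cv2.imread('pics/c8.png');im=grab('scene')
b=cv2.resize(im[110:230,190:330],None,fx=3,fy=3)[:,:,::-1]
# cup + plate region compare before/after retreat
for n,(x0,y0,x1,y1) in dict(cup=(255,180,335,235)).items():
    A=a[y0:y1,x0:x1];B=b[y0:y1,x0:x1].copy();print(n,cv2.phaseCorrelate(np.float32(cv2.cvtColor(A,6)),np.float32(cv2.cvtColor(B,6))),np.abs(A.astype(int)-B).mean())
w=[proj('scene',[x,.1315,.06]) for x in(.632,.622)];print(w)
cv2.imwrite('pics/c9.png',b)
E
```

```text
24.375 [0.4235 0.1722 0.1832] [ 0.2539 -0.1978  2.2779 -0.2459  0.5672 -1.1467]
[[-0.8662 -0.0022  0.4997]
 [-0.0057  1.     -0.0055]
 [-0.4996 -0.0076 -0.8662]] tilt 29.97935455589504 tip [0.51   0.1713 0.0334]
[ 0.11621998 -0.14747785  0.28586639]
cup ((-0.0029944426182382244, 0.02610890982926506), 0.9763780390719573) 1.1776515151515152
[array([274.08138592, 178.39247366]), array([270.75459982, 179.38825601])]
```

The image shows no shift after the retreat, so the detent holds. The robot is touching nothing, and I'm handing in.

```bash
python3 -c "
from h import *
print(finish_job())"
```

```text
the job is handed in; nothing more can be done
None
```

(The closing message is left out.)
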